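Fingertip dry-check of two paint swatches

ROBOT

A 6-joint arm with a two-finger parallel gripper is mounted at the origin on the work surface. World frame = base frame: x ahead of the robot, y to its left, z up, the work surface at z = 0. Lengths are in mm, angles in rad, forces in N, time in s.
With the tool pointing down it reaches from about 400 to 925 mm from the base axis. Payload 12.5 kg.
Tool frame: the origin (TCP) lies at the very end of the fingers, on their centre line; the grasp point (between the pads) lies 19 mm behind it; z points along the fingers, y is the line along which they close (so a half turn about z gives the same grasp; the last joint's range is limited). The gripper opens to 95 mm and grips with 3 to 60 N. Pads are 20 mm wide; open, the fingers measure 119 mm over their backs; the gripper's body (75 mm by 180 mm) begins 59 mm behind the grasp point.
Start: joints at [1.038, 0.491, 1.559, -0, 1.092, -0.106], TCP at [258.711, 568.96, 214.661] pointing down, gripper open.
Joint ranges: [-3.1, 3.1], [-0.84, 2.19], [0.05, 2.79], [-1.13, 4.28], [0.06, 2.93], [-2.69, 2.69]. Speed limits (rad/s): [2.22, 2.22, 2.79, 3.14, 3.14, 3.14].

INTERFACE

Orientations are given as a unit quaternion [x, y, z, w].
In Python, from bench import * gives the robot as it stands.
- The arm moves only by the tool move_arm, never from a script. Its argument "plan" is text: rows parted by semicolons, each of 5 numbers parted by spaces: the shift along the tool's x, y, z in cm, then the turn about the tool's z in rad, then the finger opening in cm, from 0 to 9.51. In form: x y z spin jaw; .... A call has 1 to 20 rows; each row is the pose to reach, as a shift and turn from the pose commanded when the call began, along the tool's axes at that moment; what a row does not reach only later rows make up. A row lasts 1/12 s, in which the tool goes at most 41.7 mm and 7.16 degrees, less where a joint would pass 70% of its speed; a pose out of reach is approached as far as the arm can. A call with a gripper value outside its range is refused whole. The fingers move at their own pace and stop on an object; the grip force is fixed at half the most. Time passes only in rows, so rows that repeat a pose let the fingers close. It gives the time, the measured TCP pose, the force and the opening at its end, in the units of the state.
- state(): the state, without advancing time (a new reading comes with each control period).
- read_camera(name): name is "scene" or "top" or "wrist"; returns a dict with "image" (480x640x3 uint8, red, green, blue), "vfov" (degrees; the focal length in pixels is half the picture's height over the tangent of half this angle, whatever the lens; pixels are square), "cx", "cy" (the principal point, pixels), "R" (3x3) and "t" (3): a world point X has camera coordinates R X + t. Camera axes: x right, y down, z forward; pixel columns grow to the right and rows downward; lengths in mm; the calibration is good to about 2 mm. A picture is of the moment at which its call begins. There is no depth.
- finish_job(): hands the job in, once; it reports no verdict.
Trained networks look in a picture, given as the dict that the camera call returned (one of the last four; its "shot" number tells which), for a name from the list of things; names that differ only in an ending like _2 or _b are one class to them, and where a whole thing is asked for, a point or a joint stands for the part that bears it (a point fixed in the world has none). Each returns a list of dicts, best first, with "p" (0 to 1); they miss things now and then, are a little off and sometimes report something else, mostly with a low value. They report only what shows in the picture. A call takes as long as a camera call.
- spot_in(picture, label): "bbox" ([centre column, centre row, width, height] in pixels, round what is visible of it).
- cut_out(picture, label): "region" (480x640 bool, what is visible of it) and "bbox" ([centre column, centre row, width, height] in pixels, round what is visible of it).
The state is a dict: "t": time; "qpos": joint angles; "joint_vel": joint speeds; "tau": joint torques, N m; "tool_pos": TCP position; "tool_rot": TCP orientation; "contact_force": force on the tool from outside, world axes, zero at the start; "torque": the same for the moment, N m; "opening": finger opening in mm.
Only numpy, scipy, OpenCV 4.12 (cv2) and the standard library are available. Lean on these libraries where they do the work, as an engineer would, in place of code of your own. Each camera call takes 0.05 s, during which the arm holds its last target. There are 200 camera calls.

TASK

Check whether the test paints are dry: with the fingertips, gently touch the top of the yellow disc until its foam pad just gives and lift off again, then do the same to the blue disc, and finish with the hand raised at least 10 cm above the discs. Nothing is picked up or shoved out of place; do not touch the other discs, the board, the paint tubes, the jar or the brush.

Things in the scene. Friction and masses are not known exactly. Their poses are not given: they have to be found in the camera images.
- yellow: loose round wooden test disc, 44 mm diameter, 10 mm thick, about 30 g, its top painted bright yellow; origin at the centre of its underside, z up, so the painted top is 10 mm above the origin. It rests loose on a square foam pad that gives under the finger like a spring, straight down, 1.4 mm per newton after an initial 0.6 N or so, up to 10 mm, and rises again when let go
- blue: loose round wooden test disc, 44 mm diameter, 10 mm thick, about 30 g, its top painted dark blue; origin at the centre of its underside, z up, so the painted top is 10 mm above the origin. It rests loose on a square foam pad that gives under the finger like a spring, straight down, 1.4 mm per newton after an initial 0.6 N or so, up to 10 mm, and rises again when let go
- red: loose round wooden test disc, 44 mm diameter, 10 mm thick, about 30 g, its top painted red; origin at the centre of its underside, z up, so the painted top is 10 mm above the origin; on a foam pad like the others, to be left alone
- green: loose round wooden test disc, 44 mm diameter, 10 mm thick, about 30 g, its top painted green; origin at the centre of its underside, z up, so the painted top is 10 mm above the origin; on a foam pad like the others, to be left alone
- orange: loose round wooden test disc, 44 mm diameter, 10 mm thick, about 30 g, its top painted orange; origin at the centre of its underside, z up, so the painted top is 10 mm above the origin; on a foam pad like the others, to be left alone
- white: loose round wooden test disc, 44 mm diameter, 10 mm thick, about 30 g, its top painted white; origin at the centre of its underside, z up, so the painted top is 10 mm above the origin; on a foam pad like the others, to be left alone
- board: plywood swatch board fixed on the table, 180 (x) by 270 (y) by 12 mm, origin at the centre of its underside; on it six dark grey foam pads 50 mm square and 12 mm thick (top face 24 mm above the table), two rows 85 mm apart along its x, three places 85 mm apart along its y; one painted disc on each pad, in any order. Disc tops stand 34 mm above the table
- tube_standing: black paint tube with a green band standing on its cap beside the board (to its +y side), 38 mm across, 46 mm at the crimped top, 129 mm tall, loose; origin at the centre of its foot
- tube_lying: silver paint tube with an orange-red band lying on the table beyond the board, about 131 mm long, 42 mm wide, 23 mm high, loose; origin on the table under its middle, x along it towards the crimped end
- jar: closed jar with white cap, 60 mm diameter, 75 mm tall, loose, at the board's -y side; origin at the centre of its underside
- brush: paint brush with dark red handle lying on the table between board and robot, 182 mm long, 11 mm wide, 8 mm high, loose; origin on the table 72 mm from its bristle end, x along it towards the bristles

How it is judged:
By the outcome, as a careful person would: the job done as asked, in the order asked, and still so for the second after the job is handed in, with the robot touching nothing.
It also fails if it takes over 42 s, if anything falls off the work surface, if the arm or the gripper's body presses on something with over 40 N, if the wrist force passes 120 N, or if a joint passes its speed limit or range.

## Working session

There is one attempt and no reset: what is moved stays moved. The work goes in short steps, Python scripts to look and compute and a tool call to move; the robot and the scene stay as the last step left them, time stands still between calls to the robot, and variables do not carry over. Pictures are saved under pics/ and viewed, on a budget of 10 in all, crops included, one or two more only if the job needs it, and the job is handed in when it is done.

Besides the shell and the picture viewer there is one more tool, called after ">>>" as name(argument=value, ...), one argument or row to a line, values as JSON. move_arm: Moves the arm, as the interface text tells. Its arguments: {"type":"object","properties":{"plan":{"type":"string"}},"required":["plan"]}

```bash
mkdir -p pics
cat > h.py <<'E'
from bench import *
import numpy as np, cv2
from scipy.spatial.transform import Rotation as Ro
def ray(p,u,v,z):
    f=240/np.tan(np.radians(p["vfov"])/2); R=np.array(p["R"]);t=np.array(p["t"])
    d=R.T@np.array([(u-p["cx"])/f,(v-p["cy"])/f,1]); c=-R.T@t
    return c+d*(z-c[2])/d[2]
def totool(X):
    s=state(); return Ro.from_quat(s["tool_rot"]).inv().apply(np.array(X)-s["tool_pos"])/10
E
python3 - <<'E'
from h import *
s=state(); print(s["tool_pos"],s["tool_rot"],s["opening"],s["t"],s["contact_force"])
print(Ro.from_quat(s["tool_rot"]).as_matrix().round(3))
ims=[]
for n in("top","scene"):
    p=read_camera(n); im=p["image"][:,:,::-1].copy()
    for l in ["yellow","blue","red","green","orange","white","jar","tube_standing","board"]:
        r=cut_out(p,l)[:2]
        for k in r:
            m=cv2.moments(k["region"].astype(np.uint8)); c=(m["m10"]/m["m00"],m["m01"]/m["m00"])
            print(n,l,round(k["p"],2),np.round(k["bbox"]),np.round(c,1),ray(p,*c,34 if l!="board" else 12).round(1))
    cv2.imwrite(f"pics/{n}1.png",im)
E
```

```text
[258.55371131 568.71402907 214.05897306] [ 2.11766453e-01  9.77320127e-01 -5.53111564e-04 -1.81237829e-04] 95.23603891623951 0.0 [ 0.29771138 -0.1464431   0.21226039]
[[-0.91   0.414 -0.001]
 [ 0.414  0.91  -0.001]
 [ 0.    -0.001 -1.   ]]
top yellow 0.79 [379. 265.  22.  23.] [377.2 265.2] [528.5 -25.7  34. ]
top blue 0.77 [341. 210.  26.  20.] [340.2 210.2] [630.5  37.5  34. ]
top red 0.57 [433. 229.  27.  22.] [432.5 228.4] [ 591.7 -127.    34. ]
top green 0.55 [386. 221.  25.  26.] [385.9 219.6] [610.4 -44.5  34. ]
top orange 0.82 [330. 257.  23.  29.] [331.  255.9] [547.7  56.6  34. ]
top white 0.69 [425. 276.  24.  22.] [424.  274.7] [ 509.4 -108.    34. ]
top jar 0.64 [518. 277.  46.  37.] [518.2 277.1] [ 500.4 -272.    34. ]
top tube_standing 0.96 [257. 213.  23.  35.] [254.8 214.6] [627.9 194.2  34. ]
top board 0.88 [381. 246. 160. 123.] [381.2 244.4] [567.8 -36.   12. ]
top board 0.72 [433. 229.  26.  24.] [432.6 228.4] [ 594.4 -131.2   12. ]
scene yellow 0.61 [267. 234.  31.  23.] [267.5 233.2] [530.4 -29.9  34. ]
scene blue 0.92 [327. 264.  29.  25.] [326.2 262. ] [632.1  33.4  34. ]
scene red 0.92 [225. 281.  29.  24.] [224.9 281.7] [ 593.6 -130.4   34. ]
scene green 0.67 [278. 272.  25.  26.] [276.1 272. ] [613.2 -48.9  34. ]
scene green 0.51 [276. 265. 170. 113.] [271.2 266.3] [599.1 -51.8  34. ]
scene orange 0.82 [315. 226.  26.  20.] [314.8 224.9] [550.7  52.4  34. ]
scene white 0.65 [220. 244.  25.  20.] [218.9 242. ] [ 511.  -112.1   34. ]
scene jar 0.63 [121. 269.  51.  52.] [121.7 269.8] [ 494.9 -273.8   34. ]
scene jar 0.61 [326. 263.  28.  26.] [326.  261.8] [631.6  33.4  34. ]
scene tube_standing 0.86 [404. 213.  33.  68.] [401.9 212.9] [595.9 205.9  34. ]
scene tube_standing 0.37 [278. 272.  26.  22.] [275.7 271.5] [612.  -49.3  34. ]
scene board 0.8 [276. 264. 169. 111.] [271.  266.1] [583.1 -47.4  12. ]
```

View pics/top1.png

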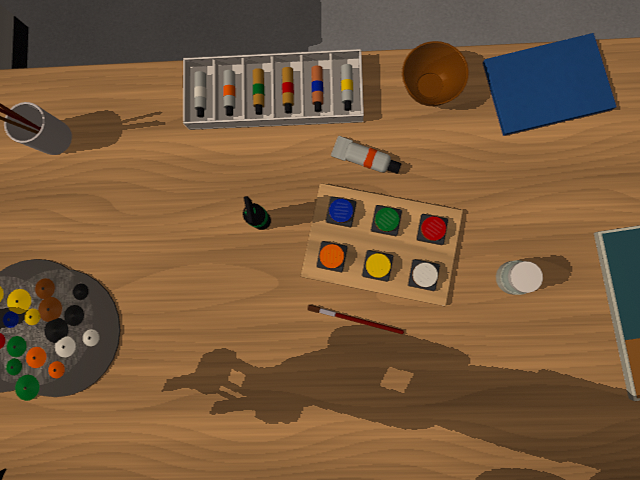

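View pics/scene1.png

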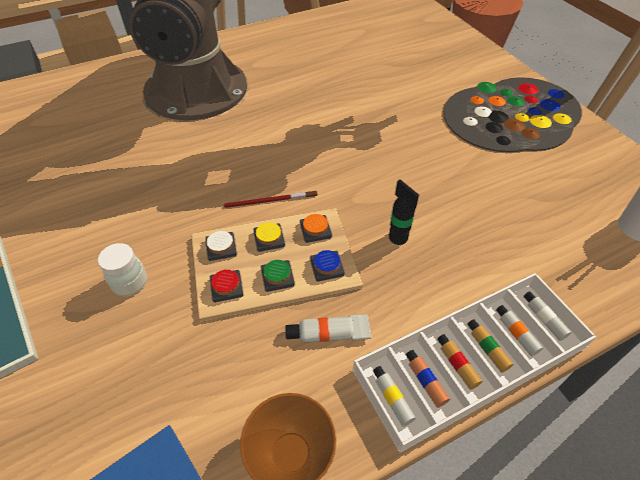

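Both views agree: yellow is front-middle (top image 378,266) at about (529,-28), and blue is back-left (341,210) at about (631,36). The 85 mm spacing checks out. Next I close the fingers and travel to above yellow.

>>> move_arm(
  plan="-2 -1.7 0 0 0; -5 -4.3 0 0 0; -8 -7 0 0 0; -11 -9.6 0 0 0; -14 -12.2 0 0 0; -17 -14.8 0 0 0; -20 -17.4 0 0 0; -23 -20 0 0 0; -26 -22.7 0 0 0; -29 -25.3 0 0 0; -32 -27.9 0 0 0; -35 -30.5 0 0 0; -38 -33.1 0 0 0; -41 -35.8 0 0 0; -44 -38.4 1 0 0; -46.5 -40.6 3 0 0; -48.5 -42.3 5 0 0; -49.4 -43.1 7 0 0; -49.4 -43.1 8 0 0; -49.4 -43.1 8 0 0",
)

```text
t: 2.67
tool_pos: [529.0, -28.0, 132.7]
tool_rot: [0.212, 0.977, 0.0, -0.002]
contact_force: [-0.5, -1.0, -0.9]
opening: 0.5
```

Run:
```python
from h import *
p=read_camera("wrist"); cv2.imwrite("pics/w1.png",p["image"][:,:,::-1])
for l in ["yellow","blue","green","orange"]:
    for k in cut_out(p,l)[:1]:
        m=cv2.moments(k["region"].astype(np.uint8)); c=(m["m10"]/m["m00"],m["m01"]/m["m00"])
        X=ray(p,*c,34); print(l,k["p"],np.round(k["bbox"]),X.round(1),totool(X).round(2))
s=state();print(s["t"],s["tool_pos"],s["opening"],s["contact_force"],s["qpos"])
```

```text
yellow 0.8 [325. 240.  61.  66.] [526.6 -25.9  34. ] [ 0.34 -0.02 10.1 ]
blue 0.96 [465. 311.  54.  31.] [618.1  44.   34. ] [-5.08 10.1  10.17]
green 0.71 [325. 239.  62.  66.] [526.6 -25.9  34. ] [ 0.38 -0.06 10.18]
orange 0.85 [446. 214.  66.  71.] [545.5  56.1  34. ] [ 2.06  8.19 10.19]
2.9167 [530.2417638  -27.00668197 135.85746787] 0.492544069213363 [ 1.02187179 -0.16253252  0.72559151] [-1.75386199e-01  4.57653676e-01  1.87689141e+00  1.46282868e-04
  8.05168596e-01 -1.32084607e+00]
```

View pics/w1.png

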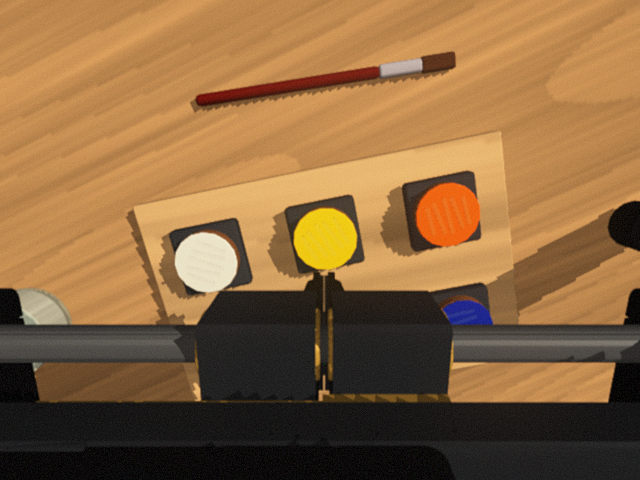

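The wrist view shows yellow at (325,240), right below the fingertips, and all three estimates agree to about 2 mm. The "green" hit at the same place is a false detection. I'll descend to just above it.

>>> move_arm(
  plan="0 0 1.5 0 0; 0 0 3.5 0 0; 0 0 5.5 0 0; 0 0 7.2 0 0; 0 0 8.4 0 0; 0 0 9.2 0 0; 0 0 9.6 0 0; 0 0 9.7 0 0; 0 0 9.7 0 0; 0 0 9.7 0 0",
)

```text
t: 3.75
tool_pos: [530.4, -27.8, 38.4]
tool_rot: [0.212, 0.977, 0.0, 0.001]
contact_force: [0.2, -0.3, 0.2]
opening: 0.1
```

```bash
cat > f.py <<'E'
from h import *
import sys
P=[];F=[]
for i in range(int(sys.argv[1])):
    p=read_camera("wrist"); s=state(); P.append(s["tool_pos"]);F.append(s["contact_force"])
print(s["t"],np.mean(P,0).round(2),np.std(P,0).round(2),np.mean(F,0).round(2),np.std(F,0).round(2),"z",np.round([x[2] for x in F],2))
if len(sys.argv)>2: cv2.imwrite(sys.argv[2],p["image"][:,:,::-1])
E
python3 f.py 10 pics/w2.png
```

```text
4.25 [530.15 -27.89  37.99] [0.12 0.02 0.24] [ 0.11 -0.17  0.22] [0.56 0.5  0.45] z [ 0.32 -0.16 -0.04  0.77 -0.34  1.21  0.38 -0.07  0.19 -0.04]
```

View pics/w2.png

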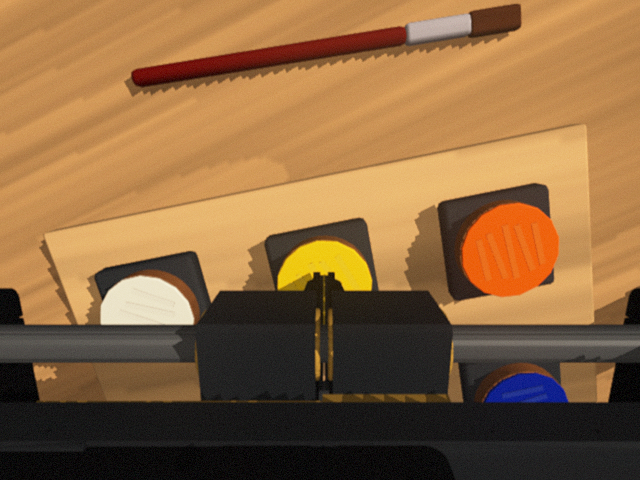

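The fingertips (322,278) sit over the yellow top, still clear of it with no contact force. I step down about 5 mm.

>>> move_arm(
  plan="0 0 0.1 0 0; 0 0 0.2 0 0; 0 0 0.3 0 0; 0 0 0.4 0 0; 0 0 0.5 0 0; 0 0 0.5 0 0; 0 0 0.5 0 0",
)

```text
t: 4.83
tool_pos: [530.0, -27.9, 32.6]
tool_rot: [0.212, 0.977, 0.0, -0.0]
contact_force: [-1.3, 0.5, 1.3]
opening: 0.2
```

```bash
python3 f.py 8
```

```text
5.2333 [529.97 -27.85  32.67] [0.01 0.01 0.01] [-0.43 -0.16  1.47] [0.54 0.43 0.53] z [1.48 1.06 1.64 1.25 0.64 2.63 1.57 1.49]
```

Contact: about 1.3 N and 1.3 mm of give. One more millimetre leaves no doubt, then I lift.

>>> move_arm(
  plan="0 0 0.06 0 0; 0 0 0.12 0 0; 0 0 0.12 0 0; 0 0 0.12 0 0",
)

```text
t: 5.57
tool_pos: [530.0, -27.9, 31.4]
tool_rot: [0.212, 0.977, 0.0, -0.0]
contact_force: [-0.3, 0.0, 2.7]
opening: 0.5
```

```bash
python3 f.py 6
```

```text
5.8667 [529.99 -27.86  31.44] [0.01 0.01 0.01] [-0.39 -0.33  2.02] [0.5  0.65 0.47] z [2.05 1.7  2.13 2.82 2.16 1.26]
```

>>> move_arm(
  plan="0 0 -0.1 0 0; 0 0 -0.25 0 0; 0 0 -0.5 0 0; 0 0 -1 0 0; 0 0 -2 0 0; 0 0 -3.5 0 0; 0 0 -5.5 0 0; 0 0 -7.5 0 0; 0 0 -9 0 0; 0 0 -10 0 0; 0 0 -10 0 0",
)

```text
t: 6.78
tool_pos: [530.8, -28.0, 133.8]
tool_rot: [0.212, 0.977, 0.0, 0.002]
contact_force: [-0.0, 0.5, -0.1]
opening: 0.5
```

Run:
```python
from h import *
p=read_camera("wrist")
for l in ["yellow","blue"]:
    for k in cut_out(p,l)[:1]:
        m=cv2.moments(k["region"].astype(np.uint8)); c=(m["m10"]/m["m00"],m["m01"]/m["m00"])
        X=ray(p,*c,34); print(l,k["p"],X.round(1))
print(totool([631.3,35.5,34]), totool([631.3,35.5,134]),state()["tool_pos"])
```

```text
yellow 0.59 [526.7 -26.   34. ]
blue 0.81 [619.7  43.8  34. ]
[-6.63958318  9.9722371   9.68881443] [-6.63274184  9.97138904 -0.31118319] [529.64344536 -27.81242698 130.94200202]
```

Yellow gave (2 N, about 2.5 mm), was released, and hasn't moved. Next is blue.

>>> move_arm(
  plan="-1 1.5 0 0 0; -2.5 4 0 0 0; -4.5 6.8 0 0 0; -5.8 8.8 0 0 0; -6.5 9.8 0 0 0; -6.6 10 0 0 0; -6.6 10 0 0 0; -6.6 10 0 0 0",
)

```text
t: 7.6
tool_pos: [630.5, 35.5, 130.6]
tool_rot: [0.212, 0.977, -0.0, -0.001]
contact_force: [-0.9, 0.9, 0.5]
opening: 0.7
```

```bash
python3 - <<'E'
from h import *
p=read_camera("wrist"); cv2.imwrite("pics/w3.png",p["image"][:,:,::-1])
for l in ["yellow","blue"]:
    for k in cut_out(p,l)[:1]:
        m=cv2.moments(k["region"].astype(np.uint8)); c=(m["m10"]/m["m00"],m["m01"]/m["m00"])
        X=ray(p,*c,34); print(l,k["p"],X.round(1),totool(X).round(2))
E
python3 f.py 4
```

```text
yellow 0.97 [527.7 -25.2  34. ] [ 6.86 -9.77  9.73]
blue 0.65 [628.5  37.8  34. ] [0.31 0.13 9.74]
7.95 [631.13  35.42 131.63] [0.12 0.1  0.04] [ 0.43 -0.09 -0.33] [0.32 0.41 0.42] z [-0.18 -0.95  0.22 -0.4 ]
```

View pics/w3.png

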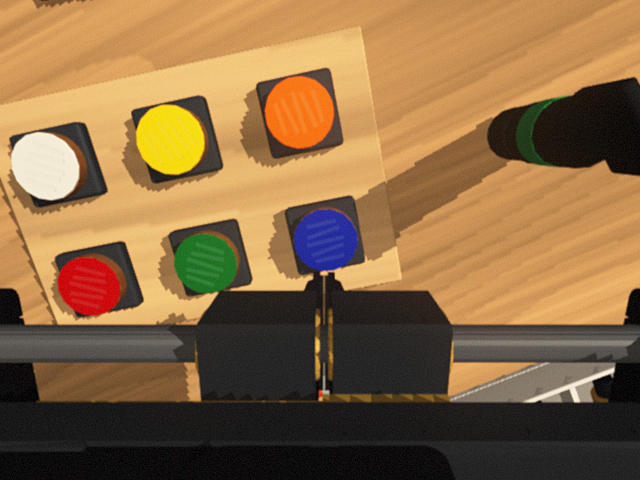

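Blue is at (325,240), the same place relative to the fingertips that yellow had, and the standing tube is well clear. Descending to the same depth.

>>> move_arm(
  plan="0 0 1.5 0 0; 0 0 3.5 0 0; 0 0 5.5 0 0; 0 0 7.2 0 0; 0 0 8.4 0 0; 0 0 9.1 0 0; 0 0 9.4 0 0; 0 0 9.5 0 0; 0 0 9.6 0 0; 0 0 9.7 0 0; 0 0 9.8 0 0; 0 0 9.9 0 0; 0 0 9.9 0 0; 0 0 10 0 0; 0 0 10 0 0; 0 0 10 0 0; 0 0 10 0 0",
)

```text
t: 9.37
tool_pos: [631.8, 35.8, 31.6]
tool_rot: [0.212, 0.977, 0.0, 0.0]
contact_force: [0.8, -0.4, 1.7]
opening: 0.4
```

```bash
python3 f.py 8
```

```text
9.7667 [631.62  35.85  31.53] [0.09 0.01 0.06] [1.94 0.02 2.31] [0.6  0.51 0.65] z [1.16 2.06 2.97 3.1  2.31 2.55 1.51 2.82]
```

Blue gives at about 2.3 N. Lifting straight off to 14 cm above the discs.

>>> move_arm(
  plan="0 0 -0.1 0 0; 0 0 -0.25 0 0; 0 0 -0.5 0 0; 0 0 -1 0 0; 0 0 -2 0 0; 0 0 -3.5 0 0; 0 0 -5.5 0 0; 0 0 -7.5 0 0; 0 0 -9.5 0 0; 0 0 -11.5 0 0; 0 0 -13 0 0; 0 0 -14 0 0; 0 0 -14.5 0 0; 0 0 -14.5 0 0; 0 0 -14.5 0 0; 0 0 -14.5 0 0",
)

```text
t: 11.1
tool_pos: [631.0, 35.8, 175.5]
tool_rot: [0.212, 0.977, -0.0, -0.001]
contact_force: [-0.7, -0.5, 0.2]
opening: 0.4
```

```bash
python3 f.py 4 pics/w4.png
```

```text
11.3 [631.18  35.84 175.56] [0.08 0.01 0.13] [ 0.02  0.3  -0.2 ] [0.55 0.42 0.73] z [ 0.1   0.76 -1.24 -0.41]
```

View pics/w4.png

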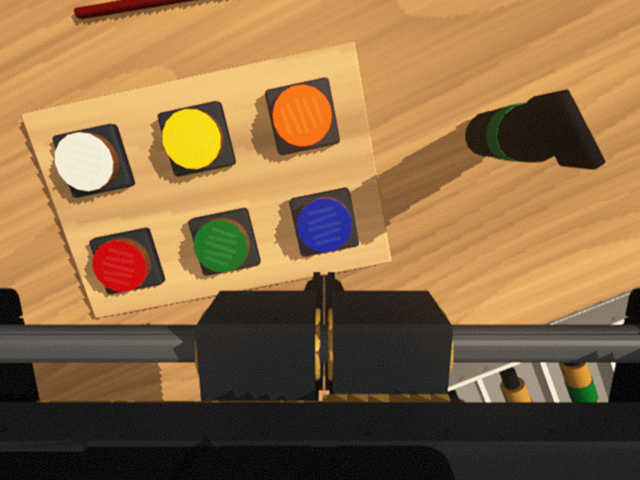

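All six discs, including blue (325,226) and yellow (192,140), lie centred on their pads. The tube stands upright and the hand is clear.

```bash
python3 -c "
from bench import *
print(finish_job())"
```

```text
the job is handed in; nothing more can be done
None
```

I touched the yellow disc first, then the blue, each with the closed fingertips, and handed the job in with the arm clock at about 11.3 s (limit 42 s).

- **Yellow:** pressed to about 2.0 N, which pushed the pad down roughly 2.5 mm, then lifted straight off.
- **Blue:** pressed to about 2.3 N, again roughly 2.5 mm. There was also a sideways force of about 1.9 N while pressing, but the last picture shows no shift of the disc.

**Last checks:** the hand finished at z ≈ 175 mm, about 14 cm above the disc tops, with no contact force beyond the sensor noise. The final wrist picture showed all six discs on their pads and the standing tube upright. I did not take a last close look at the jar, the lying tube or most of the brush, but the arm never came near them.

The one disagreement was a false "green" detection on the yellow disc, which I ruled out from the picture.

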